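# Demould a chocolate block from under an overhanging lip

### The job

Take the chocolate block out of the aluminium mould and lay it on the white cutting board: flat, segmented side up, wholly on the board and parallel to the board's long sides, set down gently rather than dropped, and let go. One end of the block is caught beneath the mould's overhanging blue lip, so raise its free end and draw it out slantwise, between the lip and the low blue wall at the other end, feeling for the right slant because the lip and wall are clamped at a different height each time; the mould is only standing there and must not be lifted, tipped or dragged off its place. Leave the timer and the two spice jars where they are.

Things in the scene. Friction and masses are not known exactly. Their poses are not given: they have to be found in the camera images.
- block: dark brown chocolate block, a rigid bar 120 (x) x 46 (y) x 30 (z) mm, 0.15 to 0.3 kg, top divided in 4 x 2 segments. Origin: centre of its underside; x along its length, z up. It starts lying in the mould's cavity, top flush with the side rails, its -x end under the lip, its +x end free.
- mould: aluminium mould, loose on the table, about 0.95 kg, footprint 172 (x) x 104 (y) mm. Origin: centre of its underside, z up. Cavity floor (base plate top) at z = 12 mm. Side rails: faces y = +-25 mm, top z = 42 mm, x = -78 to +10 mm; beyond x = +10 mm the sides are cut away so that fingers pass down beside the block. End wall at -x: inner face x = -74 mm; two posts there rise to z = 100 mm.
- plate_end (a point): middle of the top edge of the mould's base plate at its +x end. Above the plate stands the mould's height-adjustable blue gate, two parts moving as one: a lip (x = -86 to 0 mm, 78 mm wide, 6 mm thick) over the block's -x half, and a low wall at the +x end (x = 62 to 74 mm, 50 mm wide).
- mould_floor (a point): centre of the cavity floor. The gate is clamped at an unmeasured height, different each time: lip underside 40 to 62 mm above this floor, low wall's top always 27 mm below the lip's underside. The block slides out lengthwise over the wall, +x end raised about its lower -x edge: too little tilt meets the wall, too much the lip (6 to 9 degrees pass at the lowest gate, 16 to 24 at the highest).
- board: white cutting board 400 (x, long side) x 315 (y) x 12 mm (z), fixed. Origin: centre of its underside; top at z = 12 mm.
- timer: red and white kitchen timer, 68 mm across, 56 mm tall, standing on one corner of the board. Origin: centre of its underside. Bystander.
- green_jar: spice jar with a green cap, 42 mm across, 99 mm tall, behind the work. Origin: centre of its underside. Bystander.
- yellow_jar: spice jar with a yellow cap, 45 mm across, 100 mm tall, behind the work. Origin: centre of its underside. Bystander.

How it is judged (in metres and radians):
At the end, for the whole second after the job is handed in: Block released, at rest, flat (0.06 rad) and segments up on the board, centre within 135 mm (long way) and 115 mm (across) of the board's centre, parallel to its long sides within 0.17 rad; mould level, within 40 mm of its start; timer and jars within 30 mm of theirs (x of block in the frame of board between -0.135 and 0.135 m and y of block in the frame of board between -0.115 and 0.115 m and z of block in the frame of board between 0.009 and 0.016 m and angle between block's own z axis and vertical below 0.06 rad and angle between the x axis of block and the x axis of board, either way round below 0.17 rad and linear speed of block below 0.02 m/s and angular speed of block below 0.1 rad/s and distance of mould from where it was at the start of the episode below 0.04 m and angle between mould's own z axis and vertical below 0.05 rad and distance of each of timer, green_jar, yellow_jar from where it was at the start of the episode below 0.03 m); the robot touches nothing.
It fails at once if the mould is lifted off the table (more than 8 mm), tipped (more than 0.12 rad) or dragged more than 40 mm (height (world z) of mould above 0.008 m or angle between mould's own z axis and vertical above 0.12 rad or distance of mould from where it was at the start of the episode above 0.04 m).
It fails at once if the block is dropped: it moves faster than 0.4 m/s while the fingers do not hold it (linear speed of block above 0.4 m/s and contact force between block and the fingers below 0.1 N).
It fails at once if the timer or a spice jar is moved more than 30 mm (distance of any of timer, green_jar, yellow_jar from where it was at the start of the episode above 0.03 m).
It also fails if it takes over 56 s, if anything falls off the work surface, if the arm or the gripper's body presses on something with over 40 N, if the wrist force passes 120 N, or if a joint passes its speed limit or range.

### The arm

A 6-joint arm with a two-finger parallel gripper is mounted at the origin on a cart in front of the work surface, level with it; the furniture and walls round the work are solid. World frame = base frame: x ahead of the robot, y to its left, z up, the work surface at z = 0. Lengths are in mm, angles in rad, forces in N, time in s.
With the tool pointing down it reaches from about 225 to 875 mm from the base axis. Payload 3.4 kg.
Tool frame: the origin (TCP) lies on the mounting face of the last link; the fingertips stand 173 mm ahead of it and the grasp point (between the pads) lies 155 mm ahead of it (r.tcp_to_grasp is the distance from the TCP to the grasp point, in mm); z points along the fingers, y is the line along which they close (so a half turn about z gives the same grasp; the last joint's range is limited). The gripper opens to 85 mm and grips with 20 to 120 N. Pads are 22 mm wide; open, the fingers measure 114 mm over their backs; the gripper's body (76 mm by 85 mm) begins 54 mm behind the grasp point. The pads swing forward as they close: fully open they stand 13 mm farther back than shut.
Start: joints at [-1.395, 0.276, 1.505, -0, 1.361, -0.121], TCP at [168.161, -549.878, 404.728] pointing down, gripper open.
Joint ranges: [-2.89, 2.89], [-0.75, 2.08], [0.22, 2.7], [-1.18, 4.32], [0.11, 2.71], [-2.7, 2.7]. Speed limits (rad/s): [2.57, 2.57, 3.14, 3.14, 3.14, 3.14].

### API

Orientations are given as a 3x3 rotation matrix whose columns are the frame's x, y, z axes.
In Python, from cell import r, cams gives the robot as it stands.
- The arm moves only by the tool step_arm, never from a script. Its argument "increments" is text: rows parted by semicolons, each of 7 numbers parted by spaces: the finger opening in mm, from 0 to 85.4, then the shift along the tool's x, y, z in mm, then the turn, a rotation vector about the tool's x, y, z in rad. A call has 1 to 20 rows; each row is the pose to reach, as a shift and turn from the pose commanded when the call began, along the tool's axes at that moment; what a row does not reach only later rows make up. A row lasts 1/10 s, in which the tool goes at most 50 mm and 8.59 degrees, less where a joint would pass 70% of its speed; a pose out of reach is approached as far as the arm can. A call with a gripper value outside its range is refused whole. The fingers move at their own pace and stop on an object; the grip force is fixed at half the most. Time passes only in rows, so rows that repeat a pose let the fingers close. It gives the time, the measured TCP pose, the force, the opening and the grip force at its end, in the units of the state.
- r.get_obs(): the state, without advancing time (a new reading comes with each control period).
- cams.snapshot(name): name is "scene" or "top"; returns the picture (420x560x3 uint8, red, green, blue); there is no depth.
- cams.camera_model(name): a dict with "vertical_fov" (degrees; the focal length in pixels is half the picture's height over the tangent of half this angle, whatever the lens; pixels are square), "cx", "cy" (the principal point, pixels), "extrinsics" (4x4, takes a point from world to camera coordinates). Camera axes: x right, y up, looking along -z (the intrinsics and any distortion apply to the point x, -y, -z); pixel columns grow to the right and rows downward; lengths in mm; the calibration is good to about 2 mm. A picture is of the moment at which its call begins. camera_model takes no time and is no camera call.
- r.job_done(): hands the job in; it is judged then, once.
The state is a dict: "time_s": time; "joints": joint angles; "dq": joint speeds; "tau": joint torques, N m; "position": TCP position; "orientation": TCP orientation; "contact_force": force on the tool from outside, world axes, zero at the start; "wrist_torque": the same for the moment, N m; "finger_gap": finger opening in mm; "finger_force": force on a finger pad.
Only numpy, scipy, OpenCV 4.12 (cv2) and the standard library are available. Lean on these libraries where they do the work, as an engineer would, in place of code of your own. Each camera call takes 0.05 s, during which the arm holds its last target. There are 200 camera calls.

## Working session

There is one attempt and no reset: what is moved stays moved. The work goes in short steps, Python scripts to look and compute and a tool call to move; the robot and the scene stay as the last step left them, time stands still between calls to the robot, and variables do not carry over. Pictures are saved under pics/ and viewed, at most 10 in all, crops included, and the job is handed in when it is done.

Besides the shell and the picture viewer there is one more tool, called after "Call:" as name(argument=value, ...) on one line, values as JSON. step_arm: Moves the arm, as the interface text tells. Its arguments: {"type":"object","properties":{"increments":{"type":"string"}},"required":["increments"]}

```bash
ls; mkdir -p pics; python3 - <<'E'
from cell import r,cams
import cv2,numpy as np
for n in("scene","top"):
    m=cams.camera_model(n); print(n,{k:(np.round(v,3).tolist() if k=="extrinsics" else v) for k,v in m.items()})
    cv2.imwrite(f"pics/{n}0.png",cams.snapshot(n)[:,:,::-1])
print(r.get_obs())
E
```

```text
pics
scene {'vertical_fov': 43.5249856121694, 'cx': 271.2656198939642, 'cy': 220.23143893281812, 'extrinsics': [[-0.777, -0.629, -0.009, 531.117], [0.334, -0.425, 0.842, -222.557], [-0.533, 0.651, 0.54, -1298.826], [0.0, 0.0, 0.0, 1.0]]}
top {'vertical_fov': 56.353314969072905, 'cx': 276.46462047011227, 'cy': 211.18394447176303, 'extrinsics': [[0.014, -1.0, 0.006, 45.203], [0.975, 0.015, 0.22, -633.52], [-0.22, 0.003, 0.975, -1176.822], [0.0, 0.0, 0.0, 1.0]]}
{'time_s': 0.1, 'joints': array([-1.39501708e+00,  2.76540217e-01,  1.50599841e+00,  2.87941673e-05,
        1.36071840e+00, -1.21017101e-01]), 'dq': array([ 3.74353776e-04, -1.10423383e-03, -2.34247198e-03,  4.22584613e-04,
        2.88691946e-04,  5.88936417e-05]), 'tau': array([ 1.55795624e-03, -4.17699659e+01, -2.46405870e+01, -2.02393412e-04,
        5.86210968e-03, -5.06218768e-06]), 'position': array([ 168.12149141, -549.67957407,  403.9243917 ]), 'orientation': array([[ 9.56280121e-01,  2.92452150e-01, -2.63330281e-04],
       [ 2.92452179e-01, -9.56278736e-01,  1.64364785e-03],
       [ 2.28871200e-04, -1.64879928e-03, -9.99998615e-01]]), 'contact_force': array([-0.83829306, -0.61530452, -0.07465572]), 'wrist_torque': array([ 0.03500713, -0.04353534, -0.05517603]), 'finger_force': 0.0, 'finger_gap': 85.32550761555598}
```

View pics/scene0.png

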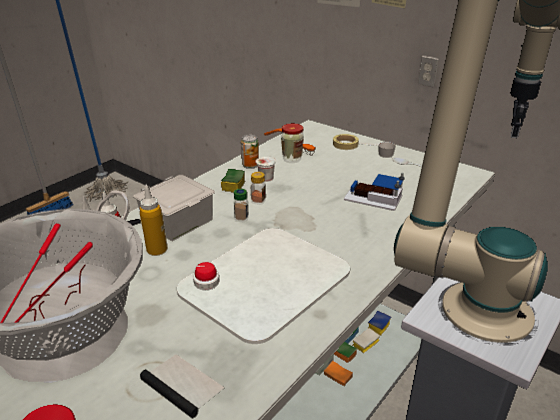

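View pics/top0.png

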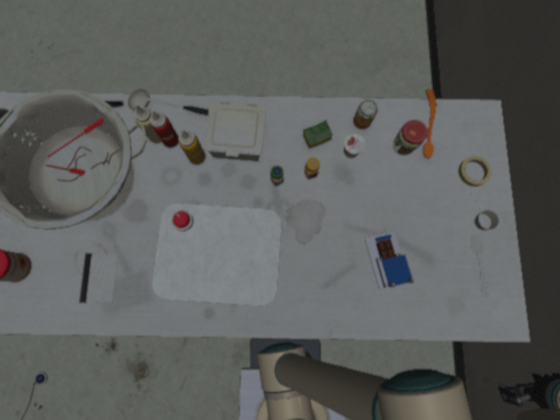

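Top view: mould at about (390,262) with its free (+x) end toward the rear at (382,236), and the board centred near (218,254) with its long side along world y. The timer is at (181,220), the jars at (277,175) and (312,167). I'll enlarge both views of the mould.

```bash
python3 - <<'E'
import cv2
a=cv2.imread("pics/top0.png")[225:297,345:433]; cv2.imwrite("pics/c1.png",cv2.resize(a,None,fx=8,fy=8,interpolation=cv2.INTER_CUBIC))
a=cv2.imread("pics/scene0.png")[165:217,340:412]; cv2.imwrite("pics/c2.png",cv2.resize(a,None,fx=11,fy=11,interpolation=cv2.INTER_CUBIC))
E
```

```text
(no output)
```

View pics/c1.png

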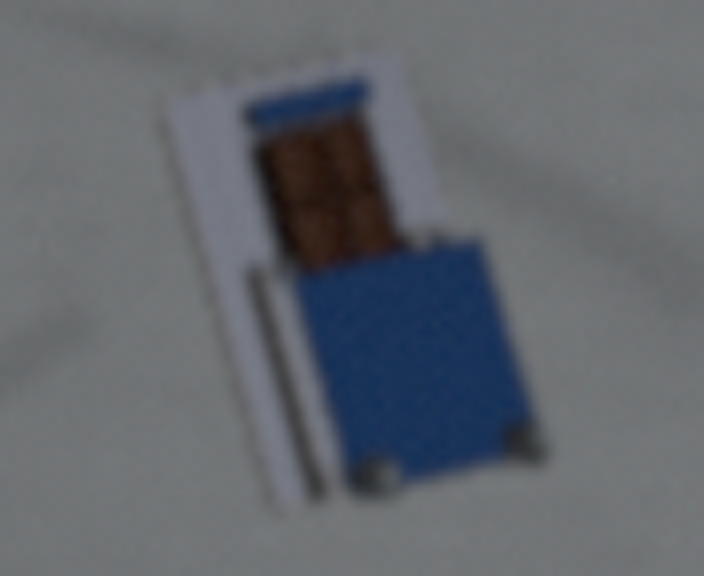

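View pics/c2.png

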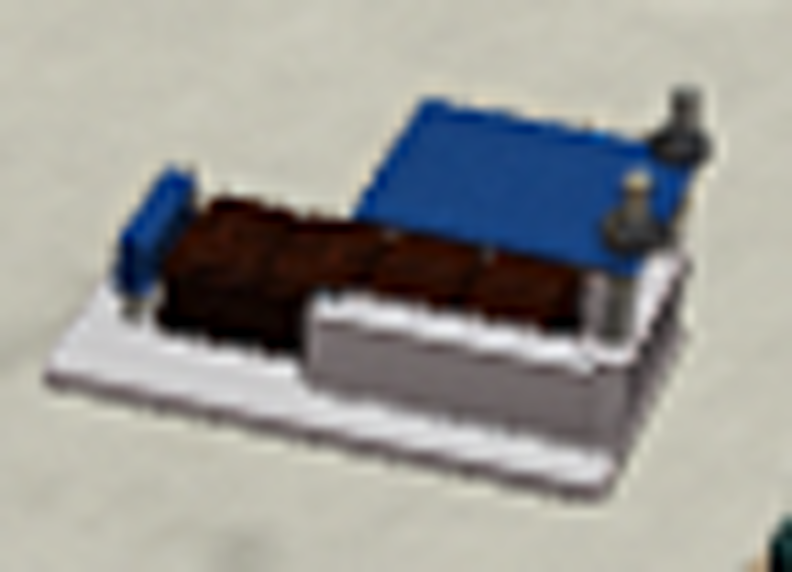

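The crops show the wall top at top-crop (245–370, 78–125) and the lip front edge at (296,275)–(485,238). In the scene crop the lip front edge runs (428,98)–(362,208) and the near plate corners are (48,372) and (600,490). Next I fit one model to both views.

```bash
cat > h.py <<'E'
import numpy as np
from scipy.spatial.transform import Rotation as R
from cell import r,cams
M={n:cams.camera_model(n) for n in("scene","top")}
def proj(n,P):
    m=M[n]; E=np.array(m["extrinsics"]); f=210/np.tan(np.radians(m["vertical_fov"]/2))
    c=np.atleast_2d(P)@E[:3,:3].T+E[:3,3]
    return np.c_[m["cx"]+f*c[:,0]/-c[:,2], m["cy"]+f*c[:,1]/c[:,2]]
def ray(n,uv,z):
    m=M[n]; E=np.array(m["extrinsics"]); f=210/np.tan(np.radians(m["vertical_fov"]/2))
    d=E[:3,:3].T@np.array([(uv[0]-m["cx"])/f,-(uv[1]-m["cy"])/f,-1]); o=-E[:3,:3].T@E[:3,3]
    return o+d*(z-o[2])/d[2]
def inc(Rt,grasp):
    """increments from the present pose to tool orientation Rt with grasp point at grasp"""
    o=r.get_obs(); R0=np.array(o["orientation"]); p=np.array(grasp)-155*Rt[:,2]
    return np.round(R0.T@(p-o["position"]),1), np.round(R.from_matrix(R0.T@Rt).as_rotvec(),4)
E
cat > fit.py <<'E'
from h import *
from scipy.optimize import least_squares
L=lambda a:('L',)+a; W=lambda a:('W',)+a
# feature: kind,x,y,z ; z rel. to mould base, lip top = 12+h+6, wall top=12+h-27
top=[('F',-86,52,12,272,512),('F',86,52,12,165,95),('F',86,-52,12,402,55),
('L',0,39,0,296,275),('L',0,-39,0,485,238),('W',74,25,0,245,102),('W',74,-25,0,365,78),('W',62,-25,0,369,97),('W',62,25,0,253,127),
('B',0,23,42,262,142),('B',0,-23,42,362,118)]
sc=[('F',86,52,12,48,372),('F',-86,52,12,602,488),('L',0,-39,0,428,98),('L',0,39,0,362,208),('L',-86,39,0,637,270),
('W',74,25,0,120,235),('W',62,25,0,150,243),('W',74,-25,0,172,168),('W',62,-25,0,196,174),('F',10,25,42,325,292),('B',0,23,42,160,258),('B',0,-23,42,215,200)]
def pts(F,p):
    x,y,a,h,b=p[:5]; o=[]
    for k,X,Y,Z,u,v in F:
        if k=='L':Z=18+h
        if k=='W':Z=h-15
        if k=='B':X=b
        o.append([x+X*np.cos(a)-Y*np.sin(a),y+X*np.sin(a)+Y*np.cos(a),Z])
    return np.array(o)
ut=np.array([[(f[4]+.5)/8-.5+345,(f[5]+.5)/8-.5+225] for f in top]); us=np.array([[(f[4]+.5)/11-.5+340,(f[5]+.5)/11-.5+165] for f in sc])
def res(p):
    return np.r_[(proj("top",pts(top,p))+p[5:7]-ut).ravel(),(proj("scene",pts(sc,p))+p[7:9]-us).ravel(),p[5:9]/.7]
s=least_squares(res,[480,-300,.25,50,52,0,0,0,0],loss='soft_l1',f_scale=.5)
print(np.round(s.x,3)); n=2*len(top)
print(np.round(res(s.x)[:n].reshape(-1,2),2).tolist()); print(np.round(res(s.x)[n:-4].reshape(-1,2),2).tolist())
print("sig",np.round(np.sqrt(np.diag(np.linalg.inv(s.jac.T@s.jac)))*.4,3))
for n,uv in dict(bTL=(160,206),bTR=(281,208),bBL=(153,297),bBR=(275,304)).items(): print(n,ray("top",uv,12).round())
for n,uv,z in (("timer",(181,220),56),("green",(277,173),99),("yellow",(313,164),100)): print(n,ray("top",uv,z).round())
E
python3 fit.py
```

```text
[ 4.92399e+02 -3.05055e+02  2.35000e-01  6.09920e+01  5.76290e+01
  1.88000e-01  1.17000e-01 -2.19000e-01  4.09000e-01]
[[-0.19, 0.33], [-1.21, 0.49], [-0.52, -1.33], [-1.18, 0.65], [-0.54, -0.28], [0.29, -0.25], [0.27, -0.63], [0.82, 0.61], [0.31, 0.25], [-0.15, -0.26], [1.12, -0.37]]
[[-0.52, -0.44], [0.37, 0.3], [-0.13, -0.1], [-0.83, 0.18], [0.74, 0.0], [-0.28, 0.17], [0.47, 0.18], [-0.34, -0.25], [0.89, -0.09], [-0.28, 0.0], [0.92, -0.13], [0.14, -0.9]]
sig [0.957 1.157 0.007 0.967 1.006 0.313 0.262 0.262 0.244]
bTL [658. 443.  12.]
bTR [657.  39.  12.]
bBL [361. 442.  12.]
bBR [345.  55.  12.]
timer [603. 359.  56.]
green [751.  54.  99.]
yellow [782. -60. 100.]
```

```bash
cat >> h.py <<'E'
MX,MY,MA,H=492.4,-305.0,.235,61.
xm=np.array([np.cos(MA),np.sin(MA),0]); ym=np.array([-np.sin(MA),np.cos(MA),0]); zz=np.array([0,0,1.])
def mp(x,y,z): return np.array([MX,MY,0])+x*xm+y*ym+z*zz
def tool(phi):  # top leaning toward mould +x by phi deg
    p=np.radians(phi); z=-(np.cos(p)*zz+np.sin(p)*xm); y=-ym; return np.c_[np.cross(y,z),y,z]
E
python3 - <<'E'
from h import *
T=tool(15); g=mp(38,0,36); 
print("pre",inc(T,g-90*T[:,2])); print("grasp",inc(T,g))
E
```

```text
pre (array([ 482.8, -132.7,  131.6]), array([ 0.0064, -0.2619,  0.0617]))
grasp (array([ 459.6, -134. ,  218.5]), array([ 0.0064, -0.2619,  0.0617]))
```

Call:
step_arm(increments="85 40 -11 10 0 0 0; 85 80 -22 20 0 0 0; 85 120 -33 30 0 -0.05 0.01; 85 160 -44 40 0 -0.1 0.02; 85 200 -55 50 0 -0.15 0.04; 85 240 -66 60 0.006 -0.2 0.05; 85 280 -77 70 0.006 -0.262 0.062; 85 320 -88 80 0.006 -0.262 0.062; 85 360 -99 95 0.006 -0.262 0.062; 85 400 -110 105 0.006 -0.262 0.062; 85 440 -121 120 0.006 -0.262 0.062; 85 470 -129 128 0.006 -0.262 0.062; 85 482.8 -132.7 131.6 0.006 -0.262 0.062; 85 482.8 -132.7 131.6 0.006 -0.262 0.062; 85 482.8 -132.7 131.6 0.006 -0.262 0.062; 85 482.8 -132.7 131.6 0.006 -0.262 0.062")

```text
time_s: 1.7
position: [589.9, -282.8, 273.8]
orientation: [[0.94, 0.231, -0.252], [0.223, -0.973, -0.063], [-0.26, 0.003, -0.966]]
contact_force: [-0.4, -0.1, 0.1]
finger_gap: 84.9
finger_force: 0.0
```

```bash
python3 - <<'E'
from h import *
import cv2
T=tool(15); g=mp(38,0,36); print("grasp",inc(T,g)); print(r.get_obs()["time_s"],r.get_obs()["joints"].round(2))
im=cams.snapshot("scene")[:,:,::-1]; im2=cams.snapshot("top")[:,:,::-1]
a=cv2.resize(im[130:220,330:430],None,fx=4,fy=5.5,interpolation=2); a=cv2.resize(im[120:220,330:430],(400,400),interpolation=2)
b=cv2.resize(im2[205:305,335:435],(400,400),interpolation=2)
cv2.imwrite("pics/d.png",np.hstack([a,b]))
p=r.get_obs(); tcp=p["position"]; 
E
```

```text
grasp (array([ 1.8, -1.4, 90.7]), array([ 0.0023,  0.0007, -0.0024]))
1.7 [-0.5   0.54  1.43 -0.18  1.37  0.89]
```

View pics/d.png

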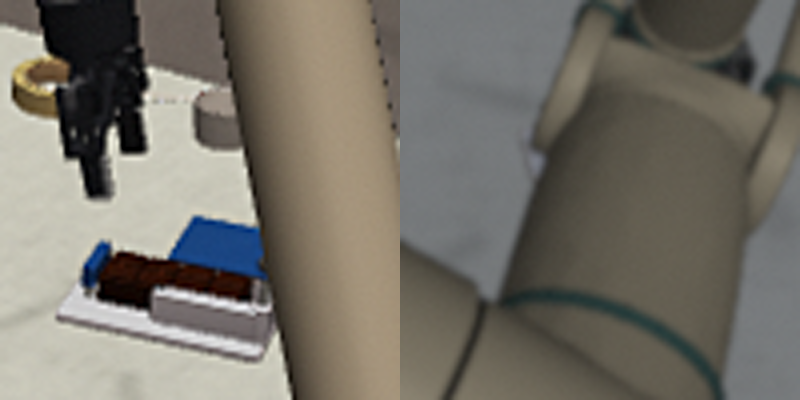

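The gripper hangs above the block's free end in the scene half, and the arm hides the mould in the top half. I'll descend and stop before closing, to check the force.

Call:
step_arm(increments="85 1 -1 15 0 0 0; 85 1.5 -1.4 30 0 0 0; 85 1.8 -1.4 45 0 0 0; 85 1.8 -1.4 60 0 0 0; 85 1.8 -1.4 70 0 0 0; 85 1.8 -1.4 80 0 0 0; 85 1.8 -1.4 86 0 0 0; 85 1.8 -1.4 90.5 0 0 0; 85 1.8 -1.4 90.5 0 0 0; 85 1.8 -1.4 90.5 0 0 0")

```text
time_s: 2.8
position: [569.9, -285.8, 185.5]
orientation: [[0.94, 0.233, -0.251], [0.224, -0.973, -0.063], [-0.259, 0.003, -0.966]]
contact_force: [-0.2, 0.3, -0.1]
finger_gap: 84.9
finger_force: 0.0
```

```bash
python3 - <<'E'
from h import *
import cv2
T=tool(15); g=mp(38,0,36); print("grasp",inc(T,g)); print(r.get_obs()["contact_force"])
im=cams.snapshot("scene")[:,:,::-1]
cv2.imwrite("pics/e.png",cv2.resize(im[140:220,320:420],(800,600),interpolation=2))
E
```

```text
grasp (array([-1.7,  0.7,  0.3]), array([ 0.0026, -0.0003, -0.0009]))
[-0.17989501  0.32876258 -0.10601562]
```

View pics/e.png

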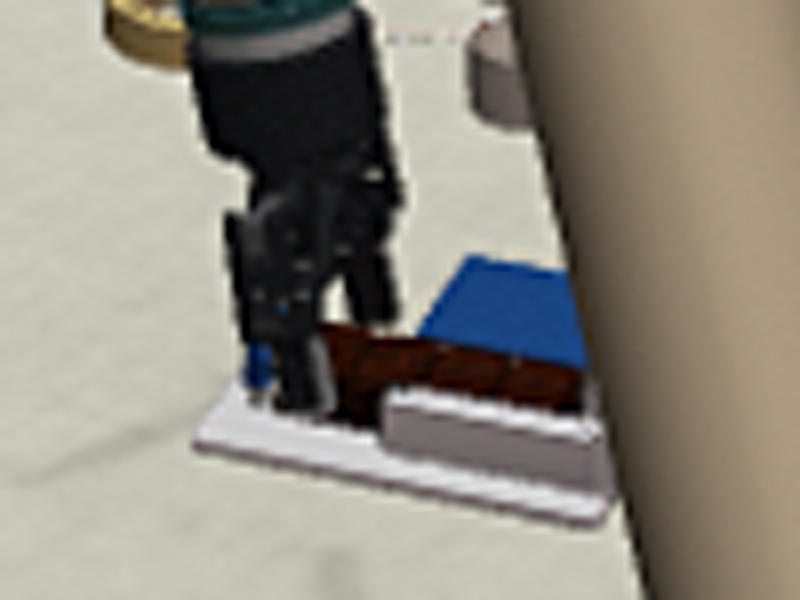

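The fingers straddle the block clear of the rail and low wall, with no contact force, so I'm closing.

Call:
step_arm(increments="60 -1.5 0.7 0 0 0 0; 52 -1.5 0.7 0 0 0 0; 50 -1.5 0.7 0 0 0 0; 48 -1.5 0.7 0 0 0 0; 47 -1.5 0.7 0 0 0 0; 46 -1.5 0.7 0 0 0 0; 46 -1.5 0.7 0 0 0 0")

```text
time_s: 3.55
position: [568.6, -287.0, 185.9]
orientation: [[0.94, 0.233, -0.251], [0.224, -0.973, -0.063], [-0.259, 0.003, -0.966]]
contact_force: [1.1, -1.5, 1.8]
finger_gap: 46.4
finger_force: 3.7
```

Call:
step_arm(increments="40 0 0 0 0 0 0; 30 0 0 0 0 0 0; 20 0 0 0 0 0 0; 20 0 0 0 0 0 0; 20 0 0 0 0 0 0")

```text
time_s: 4.05
position: [568.7, -286.9, 186.2]
orientation: [[0.94, 0.233, -0.25], [0.224, -0.973, -0.063], [-0.258, 0.003, -0.966]]
contact_force: [1.4, -0.7, 4.2]
finger_gap: 44.5
finger_force: 62.1
```

```bash
cat > tilt.py <<'E'
from h import *
# rotate about block's lower -x edge (mould x=px, z=12) by th, then slide s along block axis; grasp point starts as measured now
o=r.get_obs(); R0=np.array(o["orientation"]); p=np.array(o["position"])
print(o["time_s"],"grasp in mould:",np.round(np.c_[xm,ym,zz].T@(p+155*R0[:,2]-[MX,MY,0]),1))
for px in(-62,-66):
  for th in (5,10,15,20):
    Q=R.from_rotvec(-ym*np.radians(th)); c=mp(px,0,12); pn=c+Q.apply(p-c); Rn=Q.as_matrix()@R0
    print(px,th,np.round(R0.T@(pn-p),1),np.round(R.from_matrix(R0.T@Rn).as_rotvec(),4), "slide dir",np.round(Rn.T@Q.apply(xm),3),np.round(R0.T@Q.apply(xm),3))
E
python3 tilt.py
```

```text
4.05 grasp in mould: [38.4 -0.6 36.4]
-62 5 [-18.2   0.   -7.1] [0.0001 0.0873 0.0003] slide dir [ 0.966 -0.    -0.258] [ 0.94   0.    -0.342]
-62 10 [-36.9   0.1 -12.6] [0.0002 0.1745 0.0005] slide dir [ 0.966 -0.    -0.258] [ 0.907  0.001 -0.422]
-62 15 [-56.    0.1 -16.5] [2.000e-04 2.618e-01 8.000e-04] slide dir [ 0.966 -0.    -0.258] [ 0.866  0.001 -0.5  ]
-62 20 [-75.4   0.1 -18.7] [3.000e-04 3.491e-01 1.100e-03] slide dir [ 0.966 -0.    -0.258] [ 0.819  0.001 -0.573]
-66 5 [-18.3   0.   -7.5] [0.0001 0.0873 0.0003] slide dir [ 0.966 -0.    -0.258] [ 0.94   0.    -0.342]
-66 10 [-37.1   0.1 -13.3] [0.0002 0.1745 0.0005] slide dir [ 0.966 -0.    -0.258] [ 0.907  0.001 -0.422]
-66 15 [-56.4   0.1 -17.5] [2.000e-04 2.618e-01 8.000e-04] slide dir [ 0.966 -0.    -0.258] [ 0.866  0.001 -0.5  ]
-66 20 [-76.    0.1 -19.9] [3.000e-04 3.491e-01 1.100e-03] slide dir [ 0.966 -0.    -0.258] [ 0.819  0.001 -0.573]
```

Call:
step_arm(increments="20 -7.3 0 -3 0 0.035 0; 20 -18.3 0 -7.5 0 0.0873 0; 20 -27.6 0 -10.5 0 0.131 0; 20 -37.1 0 -13.3 0 0.1745 0; 20 -37.1 0 -13.3 0 0.1745 0; 20 -37.1 0 -13.3 0 0.1745 0")

```text
time_s: 4.65
position: [536.5, -294.0, 207.4]
orientation: [[0.969, 0.232, -0.086], [0.231, -0.973, -0.021], [-0.089, 0.001, -0.996]]
contact_force: [-0.2, -0.6, -1.5]
finger_gap: 45.2
finger_force: 61.5
```

Call:
step_arm(increments="20 -9 0 -3.7 0 0.0436 0; 20 -18.3 0 -7.5 0 0.0873 0; 20 -27.6 0 -10.5 0 0.131 0; 20 -35.5 0 -12.7 0 0.167 0; 20 -35.5 0 -12.7 0 0.167 0; 20 -35.5 0 -12.7 0 0.167 0")

```text
time_s: 5.25
position: [503.8, -301.8, 223.2]
orientation: [[0.97, 0.233, 0.076], [0.232, -0.973, 0.017], [0.078, 0.001, -0.997]]
contact_force: [0.7, 0.0, -3.4]
finger_gap: 44.5
finger_force: 61.5
```

```bash
python3 - <<'E'
from h import *
import cv2
o=r.get_obs(); print(o["contact_force"],o["wrist_torque"], np.degrees(R.from_matrix(tool(15).T@o["orientation"]).as_rotvec()).round(1))
im=cams.snapshot("scene")[:,:,::-1]
cv2.imwrite("pics/f.png",cv2.resize(im[140:220,320:420],(800,600),interpolation=2))
E
```

```text
[ 0.6576332   0.04220684 -3.43665666] [-0.01452225  0.02578832  0.03537832] [-0.  19.5  0. ]
```

View pics/f.png

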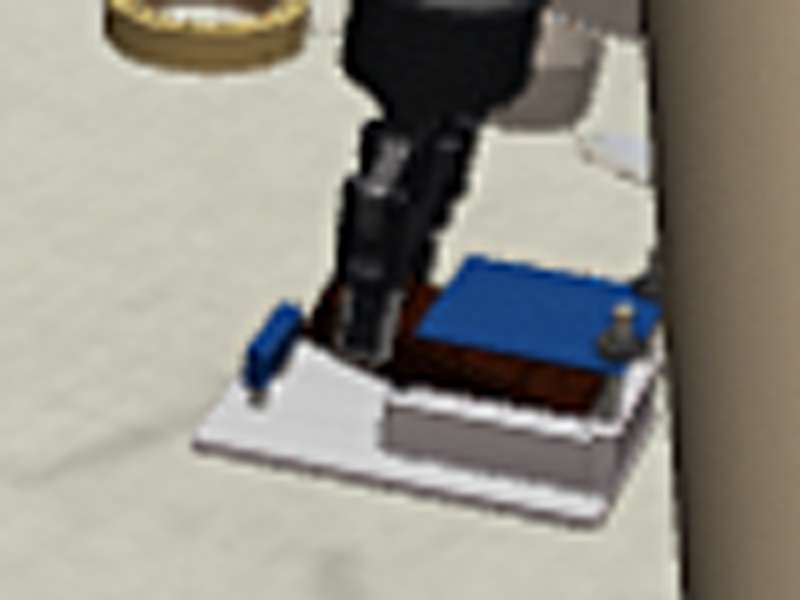

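The block is tilted about 19.5°, clear of the wall's top edge, with only its weight on the wrist. I'll draw it out along its own axis in short steps.

Call:
step_arm(increments="20 5 0 -1.3 0 0 0; 20 10 0 -2.6 0 0 0; 20 15 0 -3.9 0 0 0; 20 20 0 -5.2 0 0 0; 20 20 0 -5.2 0 0 0; 20 20 0 -5.2 0 0 0")

```text
time_s: 5.9
position: [522.7, -297.4, 230.6]
orientation: [[0.969, 0.233, 0.078], [0.233, -0.972, 0.016], [0.079, 0.002, -0.997]]
contact_force: [-0.0, 0.2, -3.5]
finger_gap: 44.6
finger_force: 61.6
```

Call:
step_arm(increments="20 6 0 -1.6 0 0 0; 20 12 0 -3.2 0 0 0; 20 18 0 -4.7 0 0 0; 20 24 0 -6.3 0 0 0; 20 30 0 -7.9 0 0 0; 20 30 0 -7.9 0 0 0; 20 30 0 -7.9 0 0 0")

```text
time_s: 6.6
position: [551.1, -290.6, 240.8]
orientation: [[0.969, 0.233, 0.077], [0.232, -0.972, 0.016], [0.079, 0.002, -0.997]]
contact_force: [1.0, -0.6, -2.2]
finger_gap: 44.6
finger_force: 61.6
```

Call:
step_arm(increments="20 6 0 -1.6 0 0 0; 20 12 0 -3.2 0 0 0; 20 18 0 -4.7 0 0 0; 20 24 0 -6.3 0 0 0; 20 30 0 -7.9 0 0 0; 20 36 0 -9.5 0 0 0; 20 36 0 -9.5 0 0 0; 20 36 0 -9.5 0 0 0")

```text
time_s: 7.4
position: [585.2, -282.4, 253.1]
orientation: [[0.969, 0.233, 0.077], [0.232, -0.972, 0.016], [0.079, 0.002, -0.997]]
contact_force: [0.2, -0.4, -2.6]
finger_gap: 44.9
finger_force: 61.6
```

Call:
step_arm(increments="20 8 0 -2 0 0 0; 20 16 0 -4.5 0 0 0; 20 24 0 -8 0 0 0; 20 30 0 -14 0 0 0; 20 36 0 -24 0 0 0; 20 38 0 -40 0 0 0; 20 38 0 -60 0 0 0; 20 38 0 -80 0 0 0; 20 38 0 -95 0 0 0; 20 38 0 -100 0 0 0; 20 38 0 -100 0 0 0")

```text
time_s: 8.5
position: [614.5, -275.4, 357.3]
orientation: [[0.969, 0.233, 0.08], [0.232, -0.973, 0.015], [0.081, 0.004, -0.997]]
contact_force: [-0.3, -0.2, -2.1]
finger_gap: 44.8
finger_force: 61.6
```

```bash
python3 - <<'E'
from h import *
import cv2
o=r.get_obs(); print(o["time_s"],o["contact_force"],o["finger_gap"],o["joints"].round(2))
im=cams.snapshot("scene")[:,:,::-1]
t=cv2.imread("pics/top0.png")
cv2.imwrite("pics/g.png",cv2.resize(im[80:230,250:450],(800,600),interpolation=2))
# board: seed-region segmentation on the first top picture
g=cv2.medianBlur(cv2.cvtColor(t,cv2.COLOR_BGR2GRAY),3); print(g[254,217],g[254,300],g[320,217],g[195,230])
mk=((g>(int(g[254,217])+int(g[254,300]))//2)*255).astype(np.uint8); mk=cv2.morphologyEx(mk,cv2.MORPH_OPEN,np.ones((7,7)))
n,l,s,c=cv2.connectedComponentsWithStats(mk); k=l[254,217]; print(s[k])
q=np.argwhere(l==k)[:,::-1]; rc=cv2.minAreaRect(q.astype(np.float32)); print(rc,[ray("top",u,12).round().tolist() for u in cv2.boxPoints(rc)])
E
```

```text
8.5 [-0.27381428 -0.21339157 -2.1324813 ] 44.821918272133935 [-0.54  0.43  1.39  0.06  1.26  0.78]
129 116 115 114
[  153   204   127   101 11011]
((216.35992431640625, 253.74127197265625), (123.9456558227539, 96.24969482421875), 3.5763344764709473) [[358.0, 446.0, 12.0], [672.0, 453.0, 12.0], [652.0, 38.0, 12.0], [340.0, 54.0, 12.0]]
```

View pics/g.png

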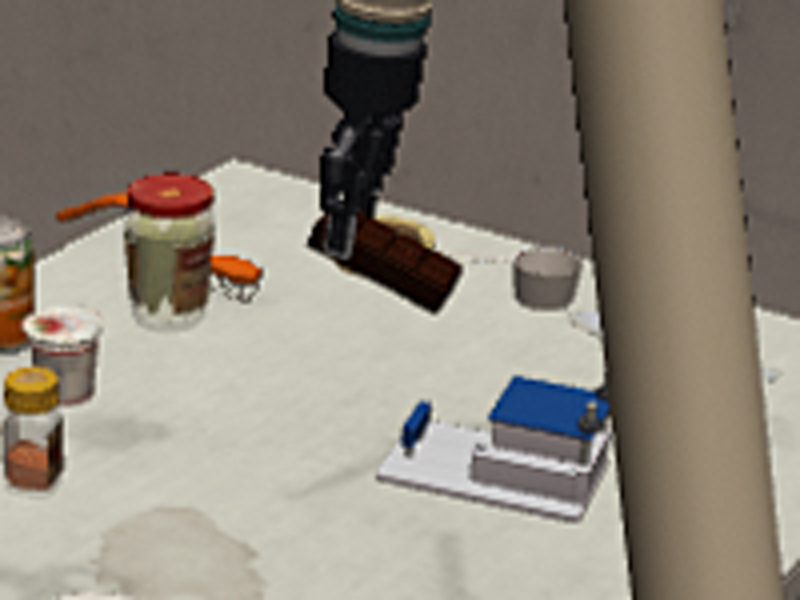

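The block is clear of the mould, held near its free end and tilted as expected, and the mould hasn't moved. The board axis is at yaw 87.3° and its centre near (506, 247). Next I plan the carry.

```bash
cat > place.py <<'E'
from h import *
import h
a=np.radians(87.3); h.xm=np.array([np.cos(a),np.sin(a),0]); h.ym=np.array([-np.sin(a),np.cos(a),0])
T=h.tool(14.9); u=h.xm
for dz in (100,30,6,0): print(dz,*inc(T,np.array([480,210,0])+43*u+[0,0,36.4+dz]))
print(R.from_matrix(T.T@r.get_obs()["orientation"]).as_rotvec().round(3),"zdir",(T.T@[0,0,1]).round(3), r.get_obs()["contact_force"].round(1),r.get_obs()["wrist_torque"].round(2))
E
python3 place.py
```

```text
100 [-1.000e-01 -5.829e+02  6.870e+01] [-0.1144 -0.2896 -1.2893]
30 [  -5.7 -583.1  138.5] [-0.1144 -0.2896 -1.2893]
6 [  -7.6 -583.1  162.4] [-0.1144 -0.2896 -1.2893]
0 [  -8.1 -583.1  168.4] [-0.1144 -0.2896 -1.2893]
[0.114 0.29  1.289] zdir [-0.257  0.    -0.966] [-0.5  0.1 -2.4] [0.01 0.02 0.02]
```

Call:
step_arm(increments="20 0 -8 0 0 0 0; 20 0 -25 2 0 0 -0.02; 20 0 -50 4 -0.006 -0.014 -0.06; 20 0 -82 8 -0.01 -0.029 -0.13; 20 0 -116 12 -0.017 -0.043 -0.19; 20 0 -150 16 -0.023 -0.058 -0.26; 20 0 -185 20 -0.034 -0.087 -0.39; 20 0 -220 24 -0.043 -0.11 -0.48; 20 0 -255 28 -0.051 -0.13 -0.58; 20 0 -290 32 -0.06 -0.15 -0.67; 20 0 -325 36 -0.069 -0.174 -0.77; 20 0 -360 40 -0.077 -0.195 -0.87; 20 0 -395 44 -0.086 -0.217 -0.97; 20 0 -430 48 -0.094 -0.239 -1.06; 20 0 -465 53 -0.103 -0.26 -1.16; 20 0 -500 58 -0.109 -0.275 -1.225; 20 0 -533 63 -0.1144 -0.2896 -1.2893; 20 0 -558 66 -0.1144 -0.2896 -1.2893; 20 0 -575 68 -0.1144 -0.2896 -1.2893; 20 0 -582.9 68.7 -0.1144 -0.2896 -1.2893")

```text
time_s: 10.55
position: [482.7, 294.3, 285.5]
orientation: [[0.043, 0.999, -0.013], [0.965, -0.045, -0.257], [-0.257, -0.002, -0.966]]
contact_force: [-0.3, -0.4, -2.0]
finger_gap: 44.8
finger_force: 61.6
```

Call:
step_arm(increments="20 0 0 0 0 0 0; 20 0 0 0 0 0 0; 20 0 0 0 0 0 0")

```text
time_s: 10.85
position: [484.3, 291.6, 286.3]
orientation: [[0.047, 0.999, -0.013], [0.965, -0.048, -0.257], [-0.257, -0.0, -0.966]]
contact_force: [-0.5, -0.0, -1.9]
finger_gap: 45.2
finger_force: 61.6
```

```bash
python3 place.py; python3 - <<'E'
from h import *
import cv2
im=cams.snapshot("scene")[:,:,::-1]
cv2.imwrite("pics/i.png",cv2.resize(im[150:350,170:437],(800,600),interpolation=2))
E
```

```text
100 [ 1.1 -0.5 -0.2] [-0.0004  0.0003 -0.0012]
30 [19.1 -0.5 67.5] [-0.0004  0.0003 -0.0012]
6 [25.3 -0.5 90.6] [-0.0004  0.0003 -0.0012]
0 [26.8 -0.5 96.4] [-0.0004  0.0003 -0.0012]
[ 0.    -0.     0.001] zdir [-0.257  0.    -0.966] [-0.5 -0.  -1.9] [ 0.3  -0.05  0.01]
```

View pics/i.png

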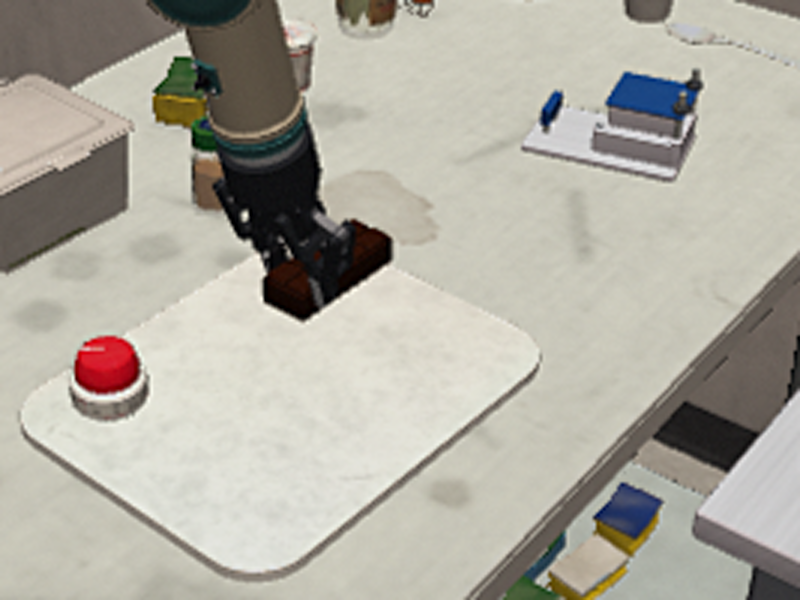

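The block hangs level over the board, parallel to its long sides and clear of the timer at (108,375). I'll lower to about 6 mm, then feel for contact.

Call:
step_arm(increments="20 4 0 10 0 0 0; 20 8 0 26 0 0 0; 20 13 0 45 0 0 0; 20 18 0 64 0 0 0; 20 22 0 78 0 0 0; 20 24.5 0 87.5 0 0 0; 20 25.3 0 90.6 0 0 0; 20 25.3 0 90.6 0 0 0; 20 25.3 0 90.6 0 0 0")

```text
time_s: 11.8
position: [484.4, 294.0, 192.6]
orientation: [[0.046, 0.999, -0.011], [0.965, -0.047, -0.256], [-0.256, 0.001, -0.967]]
contact_force: [0.3, 1.4, -1.3]
finger_gap: 44.6
finger_force: 61.7
```

Call:
step_arm(increments="20 0.3 0 1 0 0 0; 20 0.5 0 2 0 0 0; 20 0.8 0 3 0 0 0; 20 1.0 0 3.9 0 0 0; 20 1.0 0 3.9 0 0 0; 20 1.0 0 3.9 0 0 0")

```text
time_s: 12.4
position: [484.0, 293.8, 188.0]
orientation: [[0.045, 0.999, -0.012], [0.965, -0.047, -0.257], [-0.257, -0.0, -0.966]]
contact_force: [0.0, -0.2, -2.0]
finger_gap: 44.6
finger_force: 61.7
```

Call:
step_arm(increments="20 0.1 0 0.5 0 0 0; 20 0.26 0 1 0 0 0; 20 0.4 0 1.5 0 0 0; 20 0.5 0 1.9 0 0 0; 20 0.5 0 1.9 0 0 0; 20 0.5 0 1.9 0 0 0")

```text
time_s: 13.0
position: [484.0, 293.9, 186.8]
orientation: [[0.046, 0.999, -0.012], [0.965, -0.047, -0.257], [-0.257, 0.0, -0.966]]
contact_force: [-2.0, 0.2, 4.8]
finger_gap: 44.7
finger_force: 62.5
```

```bash
python3 place.py
```

```text
100 [-26.7  -0.1 -95.8] [ 0.0002 -0.0002 -0.0001]
30 [ -8.7  -0.1 -28.1] [ 0.0002 -0.0002 -0.0001]
6 [-2.5 -0.1 -4.9] [ 0.0002 -0.0002 -0.0001]
0 [-1.  -0.1  0.9] [ 0.0002 -0.0002 -0.0001]
[-0.  0.  0.] zdir [-0.257  0.    -0.966] [-2.   0.2  4.8] [-0.06  0.19 -0.05]
```

Contact is felt, with the board pushing up about 7 N. I'll press 0.8 mm more to seat the block and open gently.

Call:
step_arm(increments="20 0.1 0 0.4 0 0 0; 20 0.2 0 0.8 0 0 0; 20 0.2 0 0.8 0 0 0; 20 0.2 0 0.8 0 0 0")

```text
time_s: 13.4
position: [484.0, 293.9, 186.8]
orientation: [[0.046, 0.999, -0.012], [0.965, -0.047, -0.257], [-0.257, 0.001, -0.966]]
contact_force: [-3.1, 1.4, 9.9]
finger_gap: 44.9
finger_force: 63.2
```

Call:
step_arm(increments="44 0 0 0 0 0 0; 46 0 0 0 0 0 0; 48 0 0 0 0 0 0; 50 0 0 0 0 0 0; 54 0 0 0 0 0 0; 60 0 0 0 0 0 0; 70 0 0 0 0 0 0; 80 0 0 0 0 0 0; 85 0 0 0 0 0 0; 85 0 0 0 0 0 0; 85 0 0 0 0 0 0; 85 0 0 0 0 0 0")

```text
time_s: 14.6
position: [484.0, 293.8, 185.2]
orientation: [[0.045, 0.999, -0.012], [0.965, -0.047, -0.257], [-0.257, -0.0, -0.966]]
contact_force: [0.0, -0.3, -0.3]
finger_gap: 85.1
finger_force: 0.0
```

Released, with no force left on the tool. I'll retreat along the tool axis and look.

Call:
step_arm(increments="85 0 0 -5 0 0 0; 85 0 0 -15 0 0 0; 85 0 0 -30 0 0 0; 85 0 0 -55 0 0 0; 85 0 0 -85 0 0 0; 85 0 0 -120 0 0 0; 85 0 0 -150 0 0 0; 85 0 0 -170 0 0 0; 85 0 0 -180 0 0 0; 85 0 0 -180 0 0 0; 85 0 0 -180 0 0 0")

```text
time_s: 15.7
position: [485.9, 339.8, 358.5]
orientation: [[0.045, 0.999, -0.014], [0.965, -0.047, -0.257], [-0.258, -0.001, -0.966]]
contact_force: [0.1, -0.9, -1.1]
finger_gap: 84.9
finger_force: 0.0
```

```bash
python3 - <<'E'
from h import *
import cv2
im=cams.snapshot("scene")[:,:,::-1]
cv2.imwrite("pics/j.png",cv2.resize(im[150:350,170:437],(800,600),interpolation=2)); print(r.get_obs()["time_s"])
E
```

```text
15.75
```

View pics/j.png

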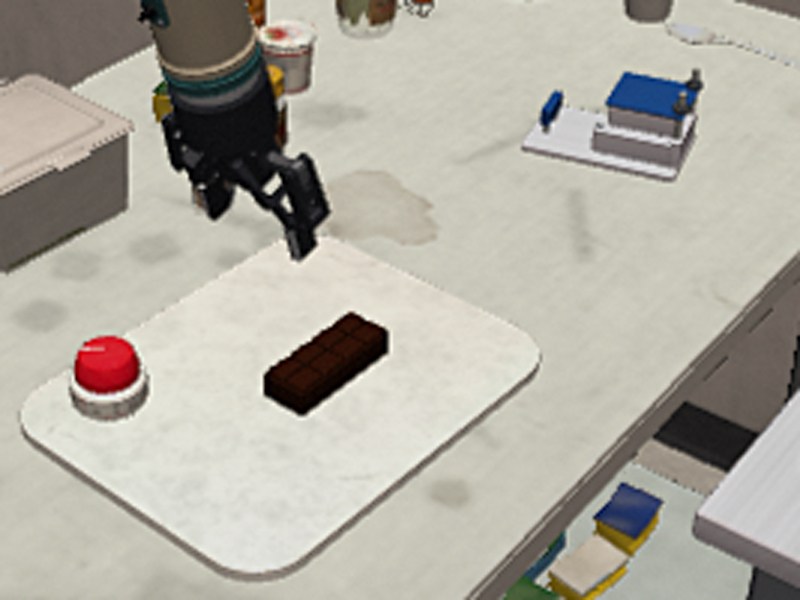

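The block lies flat at about (327,362) on the board, segments up and parallel to the long sides. The gripper is clear, and the mould and timer are in place.

```bash
python3 -c "
from cell import r
print(r.job_done())"
```

```text
the job is handed in; nothing more can be done
None
```

The chocolate block is out of the mould and lying flat on the cutting board, segments up and parallel to its long sides. It is released, and the job was handed in after about 16 s; the hand-in gave no verdict.

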